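# Level the parlour's display shelf and keep the spirit level pressed

## Task

Lay the orange spirit level flat along the middle of the white display shelf and press it down firmly but not hard, so that the sprung shelf seats and the bubble shows its true error; only then turn the black knob of the shelf's levelling foot until the bubble, with the level pressed down, stands midway between the two black lines. Finish while still pressing the level down on the seated shelf with the bubble centred: do not let go at the end. Leave the paper cup, the scoop and the jar alone.

Things in the scene. Friction and masses are not known exactly. Their poses are not given: they have to be found in the camera images.
- level_mid (a point): Centre (half-way up) of the loose orange spirit level, a bar 180 long (its x) x 28 wide (y) x 36 mm high (z), about 250 g, on the counter at the start; to be laid along the shelf, either way round. Its top is flat from x = -8 to +90 mm: press there near the middle (x = +5 to +25 mm), 18 mm above this point. Green vial in an open window, x = -84 to -8 mm, seen from above and both sides.
- bubble (a joint): Position of the pale bubble (14 mm long) along the level's x, m; 0 = midway between the black lines (11 mm either side of the vial's middle, x = -46 mm on the level), positive towards the level's +x end. It moves to the HIGHER end, 10 mm per degree of tilt, and settles in 1.5 s. Reach +-28 mm.
- shelf_mid (a point): Centre of the top face of the white shelf board, 130 wide (x) x 272 mm long (y), top about 85 mm above the counter. Its +y end is hinged on a post; the levelling foot with its knob stands beyond its -y end. The stand is fixed to the counter. At the start the knob end is too low, by 0.7 to 2.1 degrees with the shelf seated.
- shelf (a joint): Spring lift of the shelf about its hinge, rad: 0.008 = riding up on its springs (knob end 0.46 degree higher than when seated, 4.6 mm of bubble), 0 = pressed home, seated. About 5 N down on the level at mid-shelf seats it (up to 9 N nearer the hinge); 8 to 20 N is a good press. Only while seated does the bubble show the true error.
- knob_grip (a point): Grip point of the levelling foot's black knob: on its upright axis, 12 mm below the top of a bar 46 long (this point's x) x 12 thick (y) x 34 mm high on a 50 mm disc, whose top is 22 mm below this point. About 132 mm above the counter, 180 mm from the shelf's centre along the shelf's -y. Turns with the knob; white mark on the bar's +x end.
- foot_knob (a joint): Knob angle, rad, growing clockwise seen from above, 0 to 3.4. At 0 the bar lies along the shelf's x. Each rad clockwise raises the knob end of the shelf by 1 degree (bubble 10 mm towards the knob end). Stiff (0.12 N m): stays where it is left. The angle at which the shelf is level differs from run to run: read the bubble.
- cup: Bystander: empty paper ice-cream cup with a teal band, 76 mm across, 62 mm high; origin under its centre.
- scoop: Bystander: ice-cream scoop with black handle lying on the counter, about 205 mm long along its x; origin near where handle and shank meet, on the counter.
- jar: Bystander: amber topping jar with a red cap, 68 mm across, 95 mm high; origin under its centre.
There are look-alikes about, which are no part of the job. Of the things that look like the part that bears level_mid, the largest one is meant.

How it is judged:
By the outcome, as a careful person would: the job done as asked, in the order asked, and still so for the second after the job is handed in, while the arm keeps its last pose, push and grip.
It also fails if it takes over 72 s, if anything falls off the work surface, if the arm or the gripper's body presses on something with over 40 N, if the wrist force passes 120 N, or if a joint passes its speed limit or range.

## Robot

A 6-joint arm with a two-finger parallel gripper is mounted at the origin on the work surface. World frame = base frame: x ahead of the robot, y to its left, z up, the work surface at z = 0. Lengths are in m, angles in rad, forces in N, time in s.
With the tool pointing down it reaches from about 0.375 to 0.925 m from the base axis. Payload 5.7 kg.
Tool frame: the origin (TCP) lies between the finger pads; the fingertips stand 25 mm ahead of it and the grasp point (between the pads) lies 6 mm ahead of it; z points along the fingers, x is the direction in which the jaws open and shut, and the axes are right-handed (so a half turn about z gives the same grasp; the last joint's range is limited). The gripper opens to 85 mm and grips with 20 to 120 N. Pads are 22 mm wide; open, the fingers measure 114 mm over their backs; the gripper's body (76 mm by 85 mm) begins 54 mm behind the grasp point. The pads swing forward as they close: fully open they stand 13 mm farther back than shut.
Start: joints at [1.155, 0.359, 1.51, -0, 1.272, -0.115], TCP at [0.178, 0.573, 0.256] pointing down, gripper open.
Joint ranges: [-2.97, 2.97], [-1.01, 2.36], [0.21, 2.38], [-0.96, 4.11], [0.2, 2.71], [-2.98, 2.98]. Speed limits (rad/s): [2.39, 2.39, 3.14, 3.14, 3.14, 3.14].

## Interface

Orientations are given as a 3x3 rotation matrix whose columns are the frame's x, y, z axes.
In Python, from station import read_state, eyes, env gives the robot as it stands. The module is installed in compiled form; this text tells all that it offers.
- The arm moves only by the tool servo_tool, never from a script. Its argument "increments" is a list of rows, each a list of 5 numbers: the shift along the tool's x, y, z in m, then the turn about the tool's z in degrees, then the gripper's target within -1 to 1 (fully open at 1, half-way at 0, shut at -1). A call has 1 to 20 rows; each row is the pose to reach, as a shift and turn from the pose commanded when the call began, along the tool's axes at that moment; what a row does not reach only later rows make up. A row lasts 1/12 s, in which the tool goes at most 41.7 mm and 7.16 degrees, less where a joint would pass 70% of its speed; a pose out of reach is approached as far as the arm can. A call with a gripper value outside its range is refused whole. The fingers move at their own pace and stop on an object; "squeeze" is the grip in N (left out, the last holds). Time passes only in rows, so rows that repeat a pose let the fingers close. It gives the time, the measured TCP pose, the force and the opening at its end, in the units of the state.
- read_state(): the state, without advancing time (a new reading comes with each control period).
- eyes.read_camera(name): name is "scene" or "top" or "wrist"; returns a dict with "frame" (384x512x3 uint8, blue, green, red), "fx", "fy", "cx", "cy" (pixels), "position" and "orientation" of the camera in the world; the wrist camera has in their place "hand_eye" (4x4, takes a point from camera to tool coordinates, whose origin is the TCP and whose axes are the tool frame's). Camera axes: x right, y down, z forward; pixel columns grow to the right and rows downward; lengths in m; the calibration is good to about 2 mm. A picture is of the moment at which its call begins: read the wrist's pose just before it. There is no depth.
- env.finish_job(): hands the job in, once; it reports no verdict.
The state is a dict: "time_s": time; "joint_positions": joint angles; "qd": joint speeds; "effort": joint torques, N m; "tcp_pos": TCP position; "tool_rot": TCP orientation; "contact_force": force on the tool from outside, world axes, zero at the start; "moment": the same for the moment, N m; "finger_gap": finger opening in m.
Only numpy, scipy, OpenCV 4.12 (cv2) and the standard library are available. Lean on these libraries where they do the work, as an engineer would, in place of code of your own. Each camera call takes 0.05 s, during which the arm holds its last target.

## Working session

There is one attempt and no reset: what is moved stays moved. The work goes in short steps, Python scripts to look and compute and a tool call to move; the robot and the scene stay as the last step left them, time stands still between calls to the robot, and variables do not carry over. Pictures are saved under pics/ and viewed, and the job is handed in when it is done.

Besides the shell and the picture viewer there is one more tool, called after "Emit:" by a JSON object that holds its "method" and its "body", one argument or row to a line. servo_tool: Moves the arm, as the interface text tells. Its arguments: {"type":"object","properties":{"increments":{"type":"array"},"squeeze":{"type":"number"}},"required":["increments"]}

```bash
mkdir -p pics
cat > h.py <<'E'
import numpy as np,cv2
from station import read_state,eyes,env
np.set_printoptions(precision=4,suppress=True)
def snap(name,fn):
    s=read_state();c=eyes.read_camera(name)
    if 'hand_eye' in c:
        T=np.eye(4);T[:3,:3]=np.array(s['tool_rot']).reshape(3,3);T[:3,3]=s['tcp_pos'];H=T@np.array(c['hand_eye'])
        P,R=H[:3,3],H[:3,:3]
    else:
        P=np.array(c['position']);R=np.array(c['orientation']).reshape(3,3)
    cv2.imwrite('pics/'+fn+'.png',c['frame'])
    K=(c['fx'],c['fy'],c['cx'],c['cy'])
    np.savez('pics/'+fn+'.npz',P=P,R=R,K=K)
    return c['frame']
def cam(fn):
    d=np.load('pics/'+fn+'.npz');return d['P'],d['R'],d['K']
def atz(fn,u,v,z):
    P,R,K=cam(fn);r=R@np.array([(u-K[2])/K[0],(v-K[3])/K[1],1]);return P+r*(z-P[2])/r[2]
def proj(fn,X):
    P,R,K=cam(fn);q=R.T@(np.array(X)-P);return np.array([K[0]*q[0]/q[2]+K[2],K[1]*q[1]/q[2]+K[3]])
def tri(obs):
    A=np.zeros((3,3));b=np.zeros(3)
    for fn,u,v in obs:
        P,R,K=cam(fn);r=R@np.array([(u-K[2])/K[0],(v-K[3])/K[1],1]);r/=np.linalg.norm(r)
        M=np.eye(3)-np.outer(r,r);A+=M;b+=M@P
    return np.linalg.solve(A,b)
def crop(fn,u0,v0,u1,v1,k,out):
    im=cv2.imread('pics/'+fn+'.png')[v0:v1,u0:u1];cv2.imwrite('pics/'+out+'.png',cv2.resize(im,None,fx=k,fy=k,interpolation=cv2.INTER_CUBIC))
E
python3 - <<'E'
from h import *
for n in('scene','top','wrist'):
    snap(n,n+'0');P,R,K=cam(n+'0');print(n,P,K,R.tolist())
s=read_state();print(s)
E
```

```text
scene [1.5308 0.2832 1.4015] [499.9563 499.9563 255.4138 188.108 ] [[-0.27810996161586826, 0.7540192052784556, -0.5950713296078601], [0.9605382770713665, 0.21535006144737645, -0.17604138523478435], [-0.004589937994225915, -0.6205476525665514, -0.7841553056399935]]
top [ 0.3034 -0.0083  1.5515] [474.817  474.817  258.8767 189.7287] [[0.017035796498788575, -0.9861014545239389, 0.1652685784516343], [-0.9998045288828032, -0.015141792375113641, 0.012713384643956506], [-0.010034224588282962, -0.16545285585157213, -0.9861666526644829]]
wrist [0.1126 0.5928 0.3733] [270.3157 270.3157 254.4692 187.7145] [[0.2963760421775504, 0.9202553581029709, 0.25552165760643675], [0.9550707616469641, -0.28528047349690266, -0.08034234057125783], [-0.0010401299225559204, 0.267852809065265, -0.9634592834186554]]
{'time_s': 0.15, 'joint_positions': array([ 1.1549,  0.3593,  1.5112, -0.    ,  1.2725, -0.1151]), 'qd': array([-0.0004, -0.002 , -0.0044,  0.0001, -0.0022, -0.0008]), 'effort': array([ -0.0002, -52.8028, -27.8932,  -0.0001,   0.0082,  -0.    ]), 'tcp_pos': array([0.1776, 0.5726, 0.2556]), 'tool_rot': array([[ 0.2963,  0.9551, -0.0006],
       [ 0.9551, -0.2963, -0.0013],
       [-0.0014, -0.0001, -1.    ]]), 'contact_force': array([-0.1952,  0.3833,  0.0628]), 'moment': array([ 0.0591, -0.0715,  0.0556]), 'finger_gap': 0.08509195607587626}
```

View pics/scene0.png

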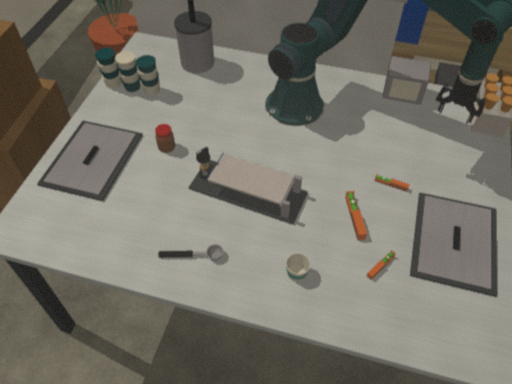

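View pics/top0.png

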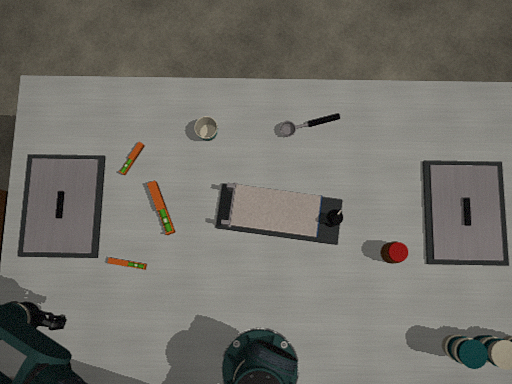

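View pics/wrist0.png

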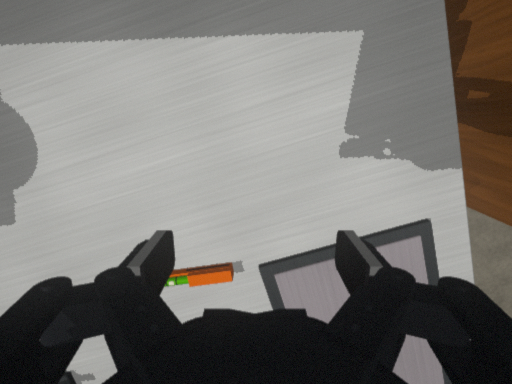

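The largest orange level lies at about (160,208) in the top view, with two smaller look-alikes beside it. The shelf is at about (275,210) with its knob at (335,216). Next I zoom in on these.

Run:
```python
from h import *
crop('top0',135,170,185,245,8,'c1');crop('top0',200,170,360,255,5,'c2');crop('scene0',180,130,320,230,5,'c3');crop('scene0',335,180,415,290,5,'c4')
```

```text
(no output)
```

View pics/c1.png

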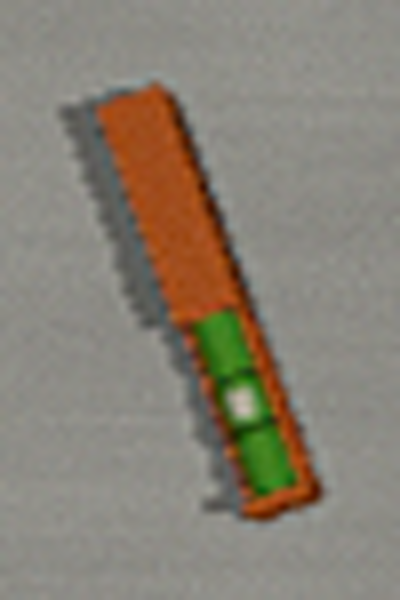

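View pics/c2.png

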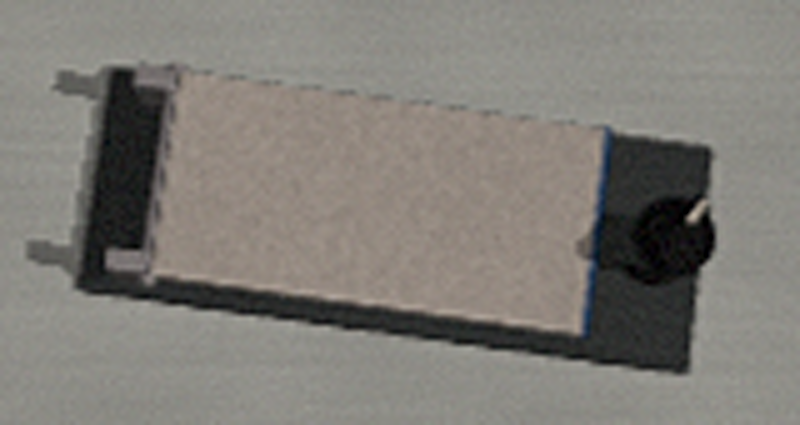

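View pics/c3.png

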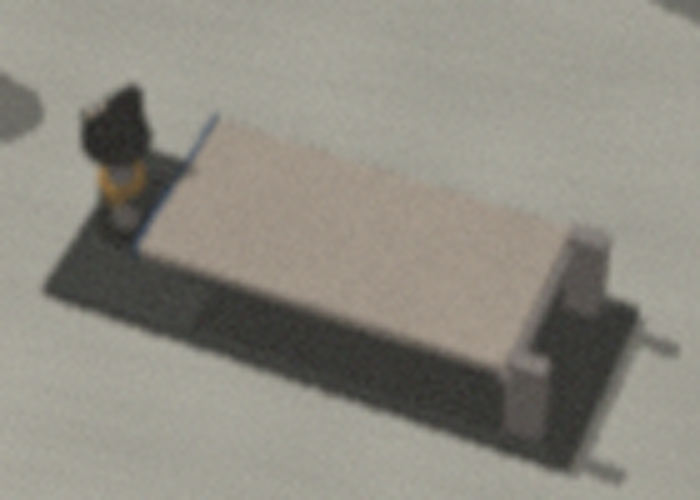

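View pics/c4.png

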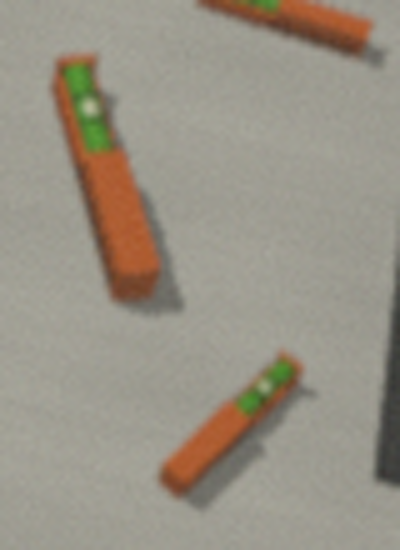

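Run:
```python
from h import *
L=[atz('top0',135+u/8,170+v/8,.036) for u,v in[(97,103),(160,85),(305,487),(240,508)]]
for p in L:print(p)
print('len',np.linalg.norm((L[0]+L[1]-L[2]-L[3])/2),'w',np.linalg.norm((L[0]-L[1])),'mid',sum(L)/4, 'ang+x',np.degrees(np.arctan2(*((L[0]+L[1]-L[2]-L[3])[[1,0]]))))
S=[atz('top0',200+u/5,170+v/5,.083) for u,v in[(180,68),(610,128),(583,333),(150,277)]]
for p in S:print(p)
print('len',np.linalg.norm(S[0]-S[1]),np.linalg.norm(S[3]-S[2]),'w',np.linalg.norm(S[1]-S[2]),'mid',sum(S)/4,'ang +y',np.degrees(np.arctan2(*((S[0]+S[3]-S[1]-S[2])[[1,0]]))))
S2=[atz('scene0',180+u/5,130+v/5,z) for u,v,z in[(215,118,.083),(570,235,.086),(502,370,.086),(138,248,.083)]]
for p in S2:print(p)
print('knob top',atz('top0',200+673/5,170+235/5,.12), 'scene knob mark/top', tri([('top0',200+697/5,170+211/5),('scene0',180+98/5,130+108/5)]))
for k,(u,v,z) in {'cup':(206,128,.062),'jar':(394,252,.095),'scoop':(320,120,0.02)}.items():print(k,atz('top0',u,v,z))
```

```text
[0.5744 0.3751 0.036 ]
[0.5822 0.3498 0.036 ]
[0.4198 0.283  0.036 ]
[0.411  0.3086 0.036 ]
len 0.17594297440891107 w 0.026453806749314808 mid [0.4969 0.3291 0.036 ] ang+x 22.241292836204725
[0.5679 0.0829 0.083 ]
[ 0.5339 -0.1869  0.083 ]
[ 0.4058 -0.1697  0.083 ]
[0.436  0.0983 0.083 ]
len 0.2719842638853441 0.26961526467813374 w 0.129268795794817 mid [ 0.4859 -0.0438  0.083 ] ang +y 83.18680914676747
[ 0.4114 -0.1673  0.083 ]
[0.4498 0.1011 0.086 ]
[0.5737 0.0849 0.086 ]
[ 0.5394 -0.1799  0.083 ]
knob top [ 0.4632 -0.2201  0.12  ] scene knob mark/top [ 0.4748 -0.2291  0.1419]
cup [0.7541 0.1866 0.062 ]
jar [ 0.3622 -0.4028  0.095 ]
scoop [ 0.7999 -0.1891  0.02  ]
```

```bash
cat >> h.py <<'E'
def go(x,y,z,yaw=None):
    s=read_state();R=np.array(s['tool_rot']).reshape(3,3);p=np.array(s['tcp_pos'])
    d=R.T@(np.array([x,y,z])-p);y0=np.degrees(np.arctan2(R[1,0],R[0,0]))
    t=None if yaw is None else (y0-yaw+180)%360-180
    print('t',s['time_s'],'tcp',p,'yaw',y0,'F',s['contact_force'],'gap',s['finger_gap']);print('shift',d,'turn',t)
E
python3 -c "
from h import *
go(.508,.334,.14,112.2)"
```

```text
t 0.15 tcp [0.1776 0.5726 0.2556] yaw 72.76503790039715 F [-0.1952  0.3833  0.0628] gap 0.08509195607587626
shift [-0.1298  0.3863  0.1158] turn -39.43496209960284
```

Emit:
{"method": "servo_tool", "body": {
  "increments": [
    [-0.03,0.09,0.02,-8,1],
    [-0.06,0.18,0.05,-18,1],
    [-0.09,0.28,0.08,-28,1],
    [-0.13,0.386,0.116,-39.4,1],
    [-0.13,0.386,0.116,-39.4,1],
    [-0.13,0.386,0.116,-39.4,1],
    [-0.13,0.386,0.116,-39.4,1],
    [-0.13,0.386,0.116,-39.4,1],
    [-0.13,0.386,0.116,-39.4,1],
    [-0.13,0.386,0.116,-39.4,1],
    [-0.13,0.386,0.116,-39.4,1],
    [-0.13,0.386,0.116,-39.4,1],
    [-0.13,0.386,0.116,-39.4,1],
    [-0.13,0.386,0.116,-39.4,1]
  ]
}}

```text
time_s: 1.32
tcp_pos: [0.5071, 0.3347, 0.1401]
tool_rot: [[-0.377, 0.926, -0.001], [0.926, 0.377, -0.0], [0.0, -0.001, -1.0]]
contact_force: [0.3, 0.2, 0.4]
finger_gap: 0.0854
```

```bash
python3 -c "
from h import *
snap('wrist','w1');go(.508,.334,.03,112.2)"
```

```text
t 1.3667 tcp [0.5069 0.3351 0.1404] yaw 112.20509123762423 F [-0.3533 -0.3105 -0.4842] gap 0.08572169688169066
shift [-0.0015  0.0007  0.1104] turn 0.00509123762424224
```

View pics/w1.png

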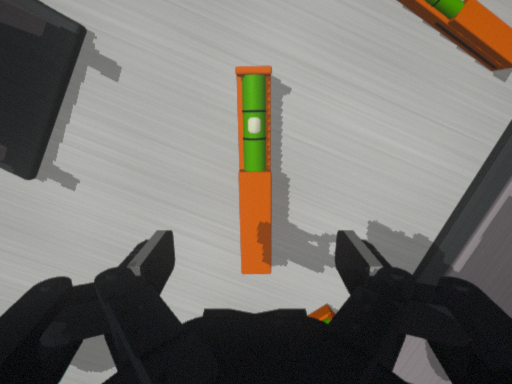

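```bash
python3 -c "
from h import *
a=atz('w1',256.5,273.5,.036);b=atz('w1',254,67,.036);print(a,b,np.linalg.norm(a-b),(a+b)/2,np.degrees(np.arctan2(*(a-b)[[1,0]])))
m=(a+b)/2;u=(a-b)/np.linalg.norm(a-b);g=m+.012*u;print(g);go(g[0],g[1],.030,112.2)"
```

```text
[0.5775 0.3656 0.036 ] [0.4134 0.2964 0.036 ] 0.17816014226327853 [0.4955 0.331  0.036 ] 22.86738682804719
[0.5065 0.3357 0.036 ]
t 1.3667 tcp [0.5069 0.3351 0.1404] yaw 112.20509123762423 F [-0.3533 -0.3105 -0.4842] gap 0.08572169688169066
shift [ 0.0006 -0.0001  0.1104] turn 0.00509123762424224
```

Emit:
{"method": "servo_tool", "body": {
  "increments": [
    [0,0,0.04,-0.6,0.6],
    [0,0,0.08,-0.6,0.3],
    [0,0,0.11,-0.6,0.0],
    [0,0,0.11,-0.6,-0.2],
    [0,0,0.11,-0.6,-0.6],
    [0,0,0.11,-0.6,-1],
    [0,0,0.11,-0.6,-1],
    [0,0,0.11,-0.6,-1],
    [0,0,0.11,-0.6,-1],
    [0,0,0.11,-0.6,-1]
  ],
  "squeeze": 40
}}

```text
time_s: 2.2
tcp_pos: [0.5085, 0.3348, 0.0314]
tool_rot: [[-0.387, 0.922, 0.002], [0.922, 0.387, 0.001], [0.0, 0.002, -1.0]]
contact_force: [0.4, 0.3, -2.8]
finger_gap: 0.0277
```

Emit:
{"method": "servo_tool", "body": {
  "increments": [
    [0,0,-0.04,0,-1],
    [0,0,-0.08,0,-1],
    [0,0,-0.12,7,-1],
    [-0.03,-0.015,-0.15,14,-1],
    [-0.06,-0.03,-0.18,21,-1],
    [-0.09,-0.045,-0.18,28,-1],
    [-0.12,-0.06,-0.18,35,-1],
    [-0.15,-0.075,-0.18,42,-1],
    [-0.18,-0.09,-0.18,49,-1],
    [-0.21,-0.1,-0.18,56,-1],
    [-0.24,-0.115,-0.18,63,-1],
    [-0.27,-0.13,-0.18,70,-1],
    [-0.3,-0.145,-0.18,77,-1],
    [-0.325,-0.157,-0.18,84,-1],
    [-0.34,-0.165,-0.18,91,-1],
    [-0.351,-0.17,-0.18,98,-1],
    [-0.351,-0.17,-0.18,105,-1],
    [-0.351,-0.17,-0.18,112,-1],
    [-0.351,-0.17,-0.18,119.8,-1],
    [-0.351,-0.17,-0.18,119.8,-1]
  ]
}}

```text
time_s: 3.87
tcp_pos: [0.4867, -0.0551, 0.2106]
tool_rot: [[0.992, -0.128, 0.0], [-0.128, -0.992, -0.0], [0.0, 0.0, -1.0]]
contact_force: [-0.3, -0.3, -2.4]
finger_gap: 0.0276
```

```bash
python3 -c "
from h import *
snap('wrist','w2');go(.4875,-.054,.2,-7)
snap('scene','s2');crop('scene',0,0,1,1,1,'x') if 0 else crop('s2',160,110,330,230,4,'s2c')"
```

```text
t 3.9167 tcp [ 0.4868 -0.0551  0.2106] yaw -7.011328619769079 F [ 0.1972 -0.2061 -3.175 ] gap 0.02705307604690962
shift [ 0.0006 -0.0011  0.0106] turn -0.011328619769074066
```

View pics/w2.png

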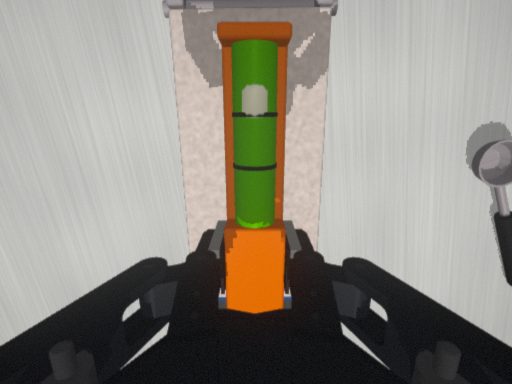

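View pics/s2c.png

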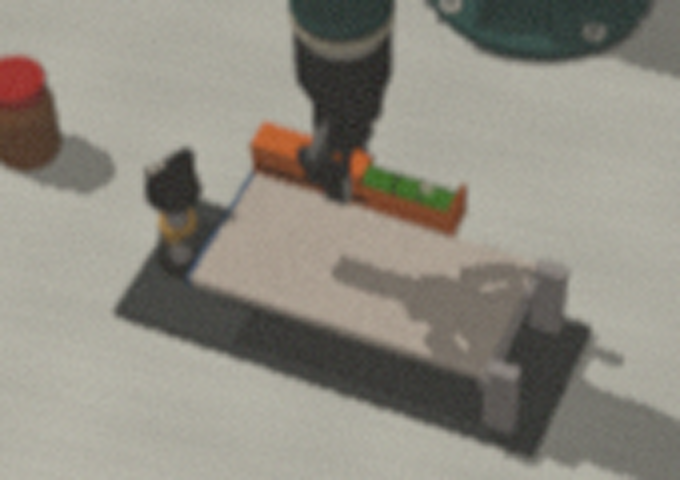

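```bash
python3 -c "
from h import *
for v,l,r in[(14,170.5,330),(240,189.5,318.5),(120,180,324.5)]:
  a=atz('w2',l,v,.085);b=atz('w2',r,v,.085);print(a,b,np.linalg.norm(a-b),(a+b)/2)
for v,l,r in[(45,222,288),(200,226,285)]:
  a=atz('w2',l,v,.217);b=atz('w2',r,v,.217);print('lvl',a,b,np.linalg.norm(a-b),(a+b)/2)
a=atz('w2',255,310,.217);b=atz('w2',255,23,.217);print(a,b,np.linalg.norm(a-b),(a+b)/2)
"
```

```text
[0.4389 0.0954 0.085 ] [0.5643 0.0793 0.085 ] 0.12646816552882395 [0.5016 0.0873 0.085 ]
[ 0.4162 -0.0998  0.085 ] [ 0.5425 -0.1161  0.085 ] 0.1273495521202186 [ 0.4793 -0.1079  0.085 ]
[0.43   0.0143 0.085 ] [ 0.5552 -0.0018  0.085 ] 0.12622727264453046 [0.4926 0.0063 0.085 ]
lvl [0.4863 0.0378 0.217 ] [0.5107 0.0346 0.217 ] 0.024610971580479753 [0.4985 0.0362 0.217 ]
lvl [ 0.4783 -0.0224  0.217 ] [ 0.5036 -0.0257  0.217 ] 0.025544373520836633 [ 0.491  -0.0241  0.217 ]
[ 0.4835 -0.0801  0.217 ] [0.4994 0.0434 0.217 ] 0.12454208994577104 [ 0.4915 -0.0183  0.217 ]
```

Emit:
{"method": "servo_tool", "body": {
  "increments": [
    [-0.001,0.004,0.03,0,-1],
    [-0.001,0.004,0.06,0,-1],
    [-0.001,0.004,0.08,0,-1],
    [-0.001,0.004,0.088,0,-1],
    [-0.001,0.004,0.091,0,-1],
    [-0.001,0.004,0.092,0,-1]
  ]
}}

```text
time_s: 4.47
tcp_pos: [0.4857, -0.0588, 0.1184]
tool_rot: [[0.993, -0.121, -0.0], [-0.121, -0.993, -0.0], [-0.0, 0.0, -1.0]]
contact_force: [0.9, 0.3, -2.9]
finger_gap: 0.0281
```

Emit:
{"method": "servo_tool", "body": {
  "increments": [
    [0,0,0.001,0,-1],
    [0,0,0.002,0,-1],
    [0,0,0.003,0,-1],
    [0,0,0.003,0,-1]
  ]
}}

```text
time_s: 4.8
tcp_pos: [0.486, -0.0589, 0.116]
tool_rot: [[0.993, -0.122, 0.001], [-0.122, -0.993, -0.0], [0.001, 0.0, -1.0]]
contact_force: [-0.1, 0.6, -2.5]
finger_gap: 0.0275
```

Emit:
{"method": "servo_tool", "body": {
  "increments": [
    [0,0,0.001,0,-1],
    [0,0,0.002,0,-1],
    [0,0,0.002,0,-1]
  ]
}}

```text
time_s: 5.05
tcp_pos: [0.4858, -0.0589, 0.1135]
tool_rot: [[0.992, -0.123, 0.001], [-0.123, -0.992, -0.0], [0.001, 0.0, -1.0]]
contact_force: [-0.9, -0.6, -0.6]
finger_gap: 0.027
```

Emit:
{"method": "servo_tool", "body": {
  "increments": [
    [0,0,0.0,0,0.2],
    [0,0,0,0,0.2],
    [0,0,0,0,0.2],
    [0,0,-0.02,0,0.2],
    [0,0,-0.045,0,0.2],
    [0,0,-0.055,0,0.2]
  ]
}}

```text
time_s: 5.55
tcp_pos: [0.4867, -0.0591, 0.1706]
tool_rot: [[0.992, -0.122, 0.003], [-0.122, -0.992, -0.001], [0.003, 0.001, -1.0]]
contact_force: [0.5, -0.4, 0.2]
finger_gap: 0.0513
```

```bash
python3 -c "
from h import *
snap('wrist','w3');go(.4875,-.054,.15,-7)
"
```

```text
t 5.6 tcp [ 0.4877 -0.0593  0.1716] yaw -7.028392816062213 F [0.8028 0.0427 1.6973] gap 0.0515034053839468
shift [-0.001  -0.0053  0.0216] turn -0.028392816062222437
```

View pics/w3.png

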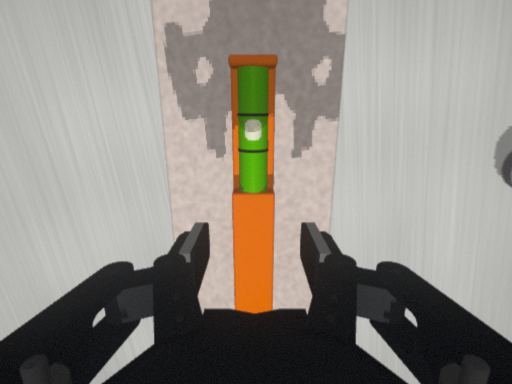

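```bash
python3 -c "
from h import *
a=atz('w3',253.5,312,.121);b=atz('w3',253,55,.121);print(a,b,np.linalg.norm(a-b),(a+b)/2,np.degrees(np.arctan2(*(a-b)[[1,0]])))
m=(a+b)/2
go(.486,-.0595,.150,-7)
"
```

```text
[ 0.477 -0.132  0.121] [0.498  0.0395 0.121 ] 0.17278304982034803 [ 0.4875 -0.0463  0.121 ] -96.99851608712382
t 5.6 tcp [ 0.4877 -0.0593  0.1716] yaw -7.028392816062213 F [0.8028 0.0427 1.6973] gap 0.0515034053839468
shift [-0.0018  0.0004  0.0216] turn -0.028392816062222437
```

Emit:
{"method": "servo_tool", "body": {
  "increments": [
    [-0.001,0.001,0,0,-1],
    [-0.001,0.001,0,0,-1],
    [-0.001,0.001,0,0,-1],
    [-0.001,0.001,0,0,-1],
    [-0.001,0.001,0.01,0,-1],
    [-0.001,0.001,0.018,0,-1],
    [-0.001,0.001,0.02,0,-1],
    [-0.001,0.001,0.02,0,-1]
  ]
}}

```text
time_s: 6.27
tcp_pos: [0.4833, -0.0594, 0.1468]
tool_rot: [[0.992, -0.122, -0.003], [-0.122, -0.992, 0.001], [-0.003, -0.0, -1.0]]
contact_force: [-0.3, 0.2, -0.3]
finger_gap: -0.0001
```

Emit:
{"method": "servo_tool", "body": {
  "increments": [
    [0.002,0,0.001,0,-1],
    [0.002,0,0.002,0,-1],
    [0.002,0,0.002,0,-1]
  ]
}}

```text
time_s: 6.52
tcp_pos: [0.4867, -0.06, 0.1463]
tool_rot: [[0.992, -0.122, 0.0], [-0.122, -0.992, -0.0], [0.0, 0.0, -1.0]]
contact_force: [0.3, -0.6, 0.4]
finger_gap: 0.0002
```

Emit:
{"method": "servo_tool", "body": {
  "increments": [
    [0,0,0.001,0,-1],
    [0,0,0.002,0,-1],
    [0,0,0.002,0,-1]
  ]
}}

```text
time_s: 6.77
tcp_pos: [0.4863, -0.0599, 0.1443]
tool_rot: [[0.992, -0.123, 0.0], [-0.123, -0.992, -0.0], [0.0, 0.0, -1.0]]
contact_force: [0.0, 0.3, 0.1]
finger_gap: -0.0
```

Emit:
{"method": "servo_tool", "body": {
  "increments": [
    [0,0,0.001,0,-1],
    [0,0,0.001,0,-1],
    [0,0,0.002,0,-1],
    [0,0,0.002,0,-1]
  ]
}}

```text
time_s: 7.1
tcp_pos: [0.4867, -0.0602, 0.1428]
tool_rot: [[0.992, -0.122, 0.001], [-0.122, -0.992, -0.001], [0.001, 0.001, -1.0]]
contact_force: [-1.4, -1.0, 7.1]
finger_gap: 0.0001
```

Emit:
{"method": "servo_tool", "body": {
  "increments": [
    [0,0,0.0005,0,-1],
    [0,0,0.0005,0,-1],
    [0,0,0.0005,0,-1]
  ]
}}

```text
time_s: 7.35
tcp_pos: [0.4868, -0.0603, 0.1427]
tool_rot: [[0.992, -0.122, 0.001], [-0.122, -0.992, -0.001], [0.001, 0.001, -1.0]]
contact_force: [-2.5, -0.8, 9.6]
finger_gap: 0.0001
```

Emit:
{"method": "servo_tool", "body": {
  "increments": [
    [0,0,0.0005,0,-1],
    [0,0,0.0005,0,-1],
    [0,0,0.0005,0,-1],
    [0,0,0.0005,0,-1],
    [0,0,0.0005,0,-1],
    [0,0,0.0005,0,-1],
    [0,0,0.0005,0,-1],
    [0,0,0.0005,0,-1],
    [0,0,0.0005,0,-1],
    [0,0,0.0005,0,-1],
    [0,0,0.0005,0,-1],
    [0,0,0.0005,0,-1],
    [0,0,0.0005,0,-1],
    [0,0,0.0005,0,-1],
    [0,0,0.0005,0,-1],
    [0,0,0.0005,0,-1],
    [0,0,0.0005,0,-1],
    [0,0,0.0005,0,-1],
    [0,0,0.0005,0,-1]
  ]
}}

```text
time_s: 8.93
tcp_pos: [0.4869, -0.0603, 0.1425]
tool_rot: [[0.992, -0.122, 0.002], [-0.122, -0.992, -0.001], [0.002, 0.001, -1.0]]
contact_force: [-2.8, -0.0, 12.8]
finger_gap: 0.0002
```

```bash
python3 -c "
from h import *
snap('wrist','w4');go(.4875,-.054,.15,-7)
crop('w4',205,30,305,230,3,'w4c')
"
```

```text
t 8.9833 tcp [ 0.4869 -0.0603  0.1425] yaw -7.0247655427008455 F [-2.8566 -2.358  13.0507] gap -7.002835878750202e-05
shift [-0.0002 -0.0063 -0.0075] turn -0.024765542700833976
```

View pics/w4.png

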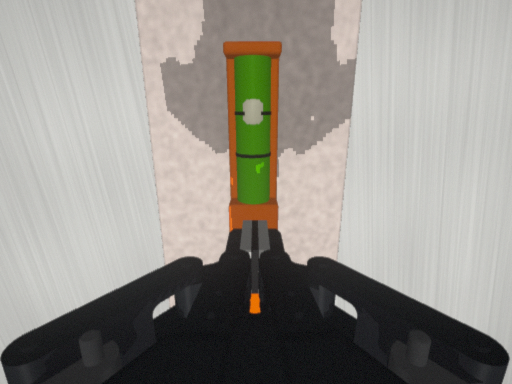

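View pics/w4c.png

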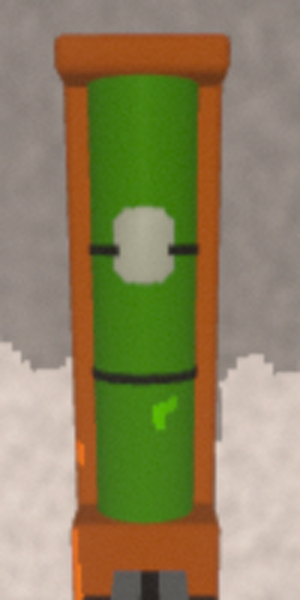

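```bash
python3 -c "
from h import *
q=[atz('w4',253,30+v/3,.108) for v in(249,377,246)];
l=np.linalg.norm(q[0]-q[1]);b=np.dot(q[2]-(q[0]+q[1])/2,(q[1]-q[0])/l);print(l,b, b/l*22)
go(.4645,-.223,.23,50)
"
```

```text
0.023268376657369978 -0.012156813069935213 -11.494136074759782
t 8.9833 tcp [ 0.4869 -0.0603  0.1425] yaw -7.0247655427008455 F [-2.8566 -2.358  13.0507] gap -7.002835878750202e-05
shift [-0.0022  0.1643 -0.0874] turn -57.02476554270085
```

Emit:
{"method": "servo_tool", "body": {
  "increments": [
    [0,0,-0.01,0,-1],
    [0,0,-0.04,0,-1],
    [0,0,-0.07,-4,0],
    [-0.001,0.02,-0.087,-11,1],
    [-0.002,0.06,-0.087,-18,1],
    [-0.002,0.1,-0.087,-25,1],
    [-0.002,0.14,-0.087,-32,1],
    [-0.002,0.164,-0.087,-39,1],
    [-0.002,0.164,-0.087,-46,1],
    [-0.002,0.164,-0.087,-53,1],
    [-0.002,0.164,-0.087,-57,1],
    [-0.002,0.164,-0.087,-57,1],
    [-0.002,0.164,-0.087,-57,1]
  ]
}}

```text
time_s: 10.07
tcp_pos: [0.4642, -0.2223, 0.2284]
tool_rot: [[0.646, 0.764, -0.0], [0.764, -0.646, 0.0], [0.0, -0.0, -1.0]]
contact_force: [-0.1, -0.1, -0.5]
finger_gap: 0.0853
```

```bash
python3 -c "
from h import *
snap('wrist','w5');go(.4645,-.223,.23,50)
"
```

```text
t 10.1167 tcp [ 0.4643 -0.2222  0.2284] yaw 49.791107077327 F [-0.4636  1.1965 -0.3671] gap 0.08555291119305586
shift [-0.0004  0.0007 -0.0016] turn -0.20889292267298742
```

View pics/w5.png

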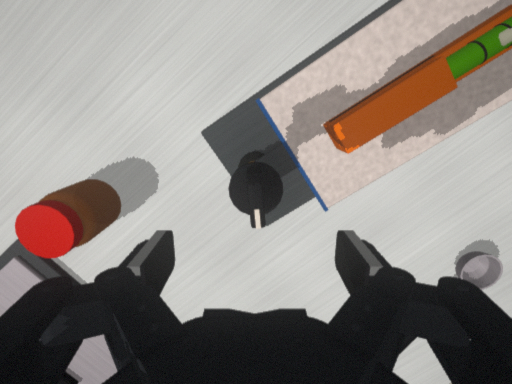

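```bash
python3 -c "
from h import *
im=cv2.imread('pics/w5.png')[140:240,210:310].astype(float);im=np.clip(im*4,0,255).astype('uint8')
cv2.imwrite('pics/w5c.png',cv2.resize(im,None,fx=6,fy=6,interpolation=cv2.INTER_CUBIC))
"
```

```text
(no output)
```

View pics/w5c.png

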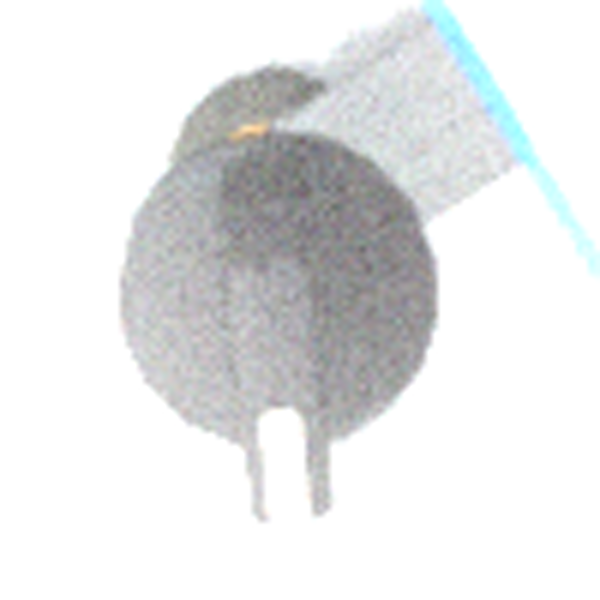

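```bash
python3 -c "
from h import *
a=atz('w5',257.9,225.8,.144);b=atz('w5',254.9,183.7,.144);print(a,b,np.linalg.norm(a-b),(a+b)/2,np.degrees(np.arctan2(*(a-b)[[1,0]])))
d=atz('w5',256.3,188.3,.110);print(d)
go(.4645,-.223,.141,52)
"
```

```text
[ 0.4813 -0.2332  0.144 ] [ 0.4529 -0.2124  0.144 ] 0.03522676513578784 [ 0.4671 -0.2228  0.144 ] -36.249801492072436
[ 0.4639 -0.2199  0.11  ]
t 10.1167 tcp [ 0.4643 -0.2222  0.2284] yaw 49.791107077327 F [-0.4636  1.1965 -0.3671] gap 0.08555291119305586
shift [-0.0004  0.0007  0.0874] turn -2.2088929226729874
```

Emit:
{"method": "servo_tool", "body": {
  "increments": [
    [0.001,-0.002,0.04,-3,1],
    [0.001,-0.002,0.07,-3,1],
    [0.001,-0.002,0.085,-3,0.5],
    [0.001,-0.002,0.088,-3,0],
    [0.001,-0.002,0.088,-3,-0.5],
    [0.001,-0.002,0.088,-3,-1],
    [0.001,-0.002,0.088,-3,-1],
    [0.001,-0.002,0.088,-3,-1],
    [0.001,-0.002,0.088,-3,-1],
    [0.001,-0.002,0.088,-3,-1],
    [0.001,-0.002,0.088,-3,-1]
  ],
  "squeeze": 40
}}

```text
time_s: 11.03
tcp_pos: [0.4643, -0.2213, 0.1418]
tool_rot: [[0.602, 0.798, 0.002], [0.798, -0.602, -0.002], [-0.0, 0.003, -1.0]]
contact_force: [-1.3, -0.7, 6.7]
finger_gap: 0.0115
```

Emit:
{"method": "servo_tool", "body": {
  "increments": [
    [0,0,-0.001,0,-1],
    [0,0,-0.001,6,-1],
    [0,0,-0.001,12,-1],
    [0,0,-0.001,18,-1],
    [0,0,-0.001,24,-1],
    [0,0,-0.001,30,-1],
    [0,0,-0.001,36,-1],
    [0,0,-0.001,42,-1],
    [0,0,-0.001,48,-1],
    [0,0,-0.001,54,-1],
    [0,0,-0.001,60,-1],
    [0,0,-0.001,66,-1],
    [0,0,-0.001,66,-1],
    [0,0,-0.001,66,-1]
  ]
}}

```text
time_s: 12.2
tcp_pos: [0.4645, -0.2212, 0.1419]
tool_rot: [[0.975, -0.223, 0.002], [-0.223, -0.975, -0.002], [0.003, 0.001, -1.0]]
contact_force: [2.0, -2.5, -1.5]
finger_gap: 0.0113
```

Emit:
{"method": "servo_tool", "body": {
  "increments": [
    [0,0,0,0,0.2],
    [0,0,0,0,0.2],
    [0,0,0,0,0.2],
    [0,0,-0.03,0,0.2],
    [0,0,-0.06,0,-0.5],
    [-0.003,-0.03,-0.06,-3,-1],
    [-0.006,-0.07,-0.06,-6,-1],
    [-0.01,-0.11,-0.06,-6,-1],
    [-0.014,-0.15,-0.06,-6,-1],
    [-0.014,-0.162,-0.06,-6,-1],
    [-0.014,-0.162,-0.03,-6,-1],
    [-0.014,-0.162,-0.01,-6,-1],
    [-0.014,-0.162,-0.005,-6,-1],
    [-0.014,-0.162,-0.005,-6,-1]
  ]
}}

```text
time_s: 13.37
tcp_pos: [0.4862, -0.0588, 0.1462]
tool_rot: [[0.993, -0.122, -0.001], [-0.122, -0.993, 0.001], [-0.001, -0.001, -1.0]]
contact_force: [1.7, 0.3, 1.5]
finger_gap: 0.0001
```

```bash
python3 -c "
from h import *
snap('wrist','w6');go(.4865,-.06,.145,-7)
"
```

```text
t 13.4167 tcp [ 0.4861 -0.059   0.1465] yaw -7.007852930537111 F [0.0743 0.7792 2.4899] gap -0.00020412924557669816
shift [0.0005 0.0009 0.0015] turn -0.007852930537097791
```

View pics/w6.png

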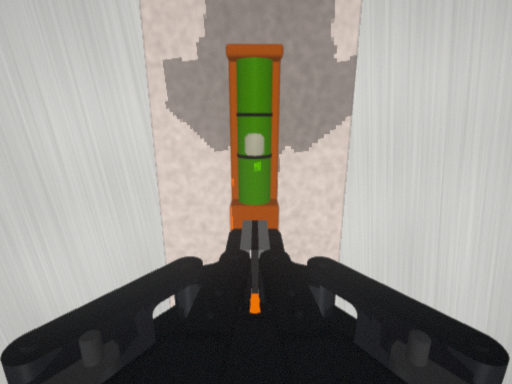

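Emit:
{"method": "servo_tool", "body": {
  "increments": [
    [0,0.001,0.0005,0,-1],
    [0,0.001,0.001,0,-1],
    [0,0.001,0.001,0,-1]
  ]
}}

```text
time_s: 13.67
tcp_pos: [0.4864, -0.0605, 0.1459]
tool_rot: [[0.992, -0.123, 0.0], [-0.123, -0.992, 0.0], [0.0, -0.0, -1.0]]
contact_force: [-0.6, 1.4, 6.1]
finger_gap: -0.0002
```

Emit:
{"method": "servo_tool", "body": {
  "increments": [
    [0,0,0.0005,0,-1],
    [0,0,0.001,0,-1],
    [0,0,0.001,0,-1]
  ]
}}

```text
time_s: 13.92
tcp_pos: [0.4867, -0.0606, 0.1457]
tool_rot: [[0.992, -0.123, 0.001], [-0.123, -0.992, -0.0], [0.001, -0.0, -1.0]]
contact_force: [-1.8, 2.1, 13.4]
finger_gap: -0.0003
```

Emit:
{"method": "servo_tool", "body": {
  "increments": [
    [0,0,0,0,-1],
    [0,0,0,0,-1],
    [0,0,0,0,-1],
    [0,0,0,0,-1],
    [0,0,0,0,-1],
    [0,0,0,0,-1],
    [0,0,0,0,-1],
    [0,0,0,0,-1],
    [0,0,0,0,-1],
    [0,0,0,0,-1],
    [0,0,0,0,-1],
    [0,0,0,0,-1],
    [0,0,0,0,-1],
    [0,0,0,0,-1],
    [0,0,0,0,-1],
    [0,0,0,0,-1],
    [0,0,0,0,-1],
    [0,0,0,0,-1]
  ]
}}

```text
time_s: 15.42
tcp_pos: [0.4866, -0.0606, 0.1457]
tool_rot: [[0.992, -0.123, 0.001], [-0.123, -0.992, -0.0], [0.001, -0.0, -1.0]]
contact_force: [-2.2, 3.0, 12.5]
finger_gap: 0.0004
```

```bash
python3 -c "
from h import *
snap('wrist','w7');go(.4875,-.054,.15,-7)
crop('w7',205,30,305,230,3,'w7c')
"
```

```text
t 15.4667 tcp [ 0.4866 -0.0606  0.1457] yaw -7.044813165482349 F [-2.7882  2.6321 12.5632] gap 0.000135989908793444
shift [ 0.0001 -0.0066 -0.0043] turn -0.04481316548233849
```

View pics/w7c.png

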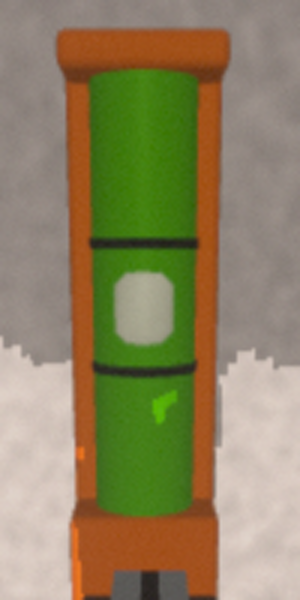

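```bash
python3 -c "
from h import *
im=cv2.imread('pics/w7.png').astype(int)
p=im[40:210,246:258].mean(axis=1)
for v in range(105,160):print(v,p[v-40].astype(int))
"
```

```text
105 [ 16 127  66]
106 [ 15 127  66]
107 [ 13 126  65]
108 [ 17 122  64]
109 [27 76 48]
110 [30 42 39]
111 [32 39 40]
112 [30 62 46]
113 [ 19 112  60]
114 [ 15 126  65]
115 [ 13 126  65]
116 [ 15 127  66]
117 [ 14 126  65]
118 [ 16 127  65]
119 [ 20 127  68]
120 [ 60 136  95]
121 [122 156 147]
122 [140 163 164]
123 [143 165 167]
124 [145 166 168]
125 [144 166 168]
126 [144 166 168]
127 [144 165 167]
128 [144 165 168]
129 [143 165 167]
130 [144 165 167]
131 [143 165 167]
132 [143 164 166]
133 [142 163 165]
134 [143 164 166]
135 [142 163 165]
136 [141 163 165]
137 [141 162 164]
138 [141 162 165]
139 [140 162 163]
140 [140 161 164]
141 [139 160 162]
142 [136 157 159]
143 [129 154 153]
144 [ 93 143 121]
145 [ 47 131  84]
146 [ 23 127  68]
147 [ 20 127  67]
148 [ 22 127  67]
149 [ 20 127  67]
150 [ 19 126  66]
151 [ 21 123  66]
152 [29 80 51]
153 [35 48 45]
154 [34 43 43]
155 [33 67 50]
156 [ 25 114  63]
157 [ 23 126  68]
158 [ 23 127  68]
159 [ 21 127  67]
```

```bash
python3 -c "
from h import *
snap('scene','s9');crop('s9',140,100,340,250,4,'s9c');snap('wrist','w9')
im=cv2.imread('pics/w9.png').astype(int);p=im[40:210,246:258].mean(axis=1)
b=[v+40 for v in range(60,130) if p[v][0]>90];l=[v+40 for v in range(60,130) if p[v][1]<95];print(b[0],b[-1],l);print(read_state()['contact_force'])"
```

```text
121 144 [109, 110, 111, 112, 152, 153, 154, 155]
[-2.2966  3.4597 13.32  ]
```

View pics/s9c.png

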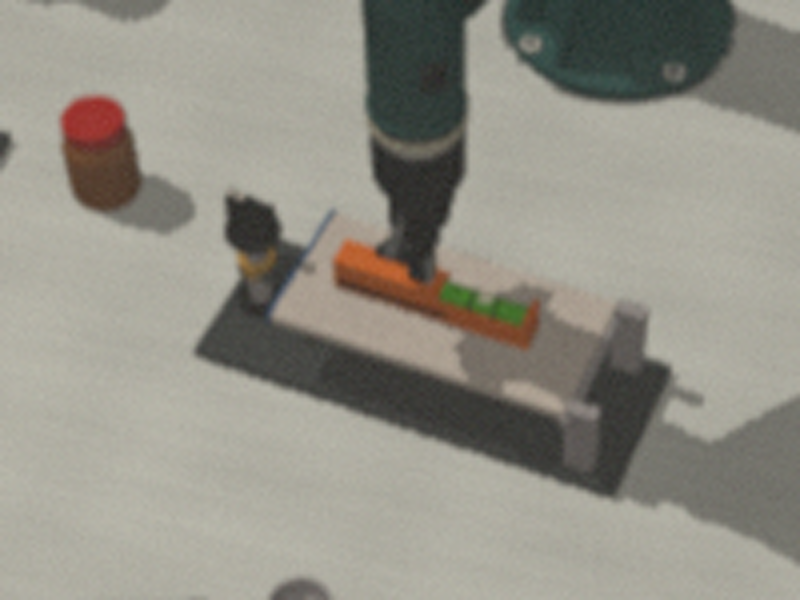

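The level lies along the middle of the shelf with the fingers on it, and the bubble is centred and stable (rows 121–144 between the lines at 110.5 and 153.5).

```bash
python3 -c "
from h import *
print(env.finish_job())"
```

```text
the job is handed in; nothing more can be done
None
```

The job is handed in at about 15.6 s of the 72 s, with the arm still pressing the level down and the bubble centred.

- **First press:** I laid the largest orange level along the middle of the shelf, vial towards the hinge. Pressed with about 13 N, the bubble stood 11.5 mm towards the hinge.
- **Knob:** I turned it 66° clockwise, about 1.15 rad, and pressed again.
- **Last checks:** The press was 12.5–13.3 N, which is enough to seat the shelf. The bubble was about 0.15 mm from midway between the lines, and the same in two pictures.
- **Bystanders:** The jar had not moved in the last picture, which showed only the edge of the scoop and not the cup. The arm's path stayed well clear of both.

One reading disagreed early on. The first shelf-centre estimates from the top and scene cameras differed by about 8 mm. I settled it with the wrist camera, and the level's own centre then measured within about 1–2 mm of the shelf's.

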